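# Load the reagent bottle rack in order

## Task

Fill the white bottle rack in order. First stand the small glass bottle with the blue screw cap in pocket one, the pocket with a single dot on the ledge in front of it; then stand the taller glass bottle with the orange screw cap in pocket two, the pocket with two dots. Set each bottle down upright on the floor of its pocket rather than dropping it.

Things in the scene. Friction and masses are not known exactly. Their poses are not given: they have to be found in the camera images.
- small_bottle_mid (a point): Small clear-glass bottle with a blue screw cap, loose, upright on the bench, 0.10 to 0.18 kg: 105 mm high, body 56 mm in diameter up to 65 mm above its underside. Cap: an upright cylinder 38 mm in diameter, from 82 to 105 mm above the underside; grip it there from above. This point is on the axis half-way up, 52.5 mm above the underside; z points up, yaw means nothing (round).
- tall_bottle_mid (a point): Taller clear-glass bottle with an orange screw cap, loose, upright on the bench, 0.14 to 0.24 kg: 143 mm high, body 70 mm in diameter up to 95 mm above its underside. Cap: an upright cylinder 52 mm in diameter, from 113 to 143 mm up; grip it there. This point is on the axis half-way up, 71.5 mm above the underside; z up, yaw means nothing. The orange squeeze bottle is not wanted.
- pocket_1 (a point): Pocket one of the fixed white rack: end pocket, left seen from the robot, one black dot on the ledge in front of it. It is square, open at the top, 86 x 86 mm inside; walls 5 mm thick, tops 32 mm above the bench. This point: centre of its floor, 6 mm above the bench. x points away from the ledge, y along the row from pocket three to pocket one, z up. Empty at the start.
- pocket_2 (a point): Pocket two: the middle one of the three, 91 mm from pocket one centre to centre, two black dots on the ledge in front of it, same size. This point: centre of its floor, 6 mm above the bench; axes as for pocket one. Empty at the start. The dotted ledge, 24 mm wide and 26 mm high, runs along the rack's side nearer the robot. Pocket three is not used.
Not all that is in view belongs to the job. What is shaped like the part that bears tall_bottle_mid but yellow is not meant. Leave any black look-alike of the part that bears small_bottle_mid alone.

How it is judged:
On the way, in this order (a step that is already met when the one before it is completed fails the run):
1. the small blue-capped bottle stands in pocket one (horizontal distance between small_bottle_mid and pocket_1 below 0.025 m and z of small_bottle_mid in the frame of pocket_1 below 0.06 m and angle between small_bottle_mid's own z axis and vertical below 0.17 rad and linear speed of small_bottle below 0.03 m/s), for 0.2 s.
2. after that, the tall orange-capped bottle stands in pocket two (horizontal distance between tall_bottle_mid and pocket_2 below 0.025 m and z of tall_bottle_mid in the frame of pocket_2 below 0.079 m and angle between tall_bottle_mid's own z axis and vertical below 0.17 rad and linear speed of tall_bottle below 0.03 m/s), for 0.2 s.
At the end, for the whole second after the job is handed in: The small bottle stands at rest on the floor of pocket one and the tall bottle on the floor of pocket two, each upright within about 10 degrees, its axis within 25 mm of the pocket's centre, and both released (all of step 1 and all of step 2); the robot touches nothing.
It fails at once if a bottle is dropped from a height of about 5 cm or more (it falls freely faster than 1 m/s) ((linear speed of small_bottle above 1 m/s and contact force between small_bottle and the fingers below 0.1 N) or (linear speed of tall_bottle above 1 m/s and contact force between tall_bottle and the fingers below 0.1 N)).
It also fails if it takes over 53 s, if anything falls off the work surface, if the arm or the gripper's body presses on something with over 40 N, if the wrist force passes 120 N, or if a joint passes its speed limit or range.

## Robot

A 6-joint arm with a two-finger parallel gripper is mounted at the origin on a cart in front of the work surface, level with it; the furniture and walls round the work are solid. World frame = base frame: x ahead of the robot, y to its left, z up, the work surface at z = 0. Lengths are in m, angles in rad, forces in N, time in s.
With the tool pointing down it reaches from about 0.425 to 0.95 m from the base axis. Payload 3.5 kg.
Tool frame: the origin (TCP) lies at the very end of the fingers, on their centre line; the grasp point (between the pads) lies 19 mm behind it; z points along the fingers, y is the line along which they close (so a half turn about z gives the same grasp; the last joint's range is limited). The gripper opens to 85 mm and grips with 20 to 120 N. Pads are 22 mm wide; open, the fingers measure 114 mm over their backs; the gripper's body (76 mm by 85 mm) begins 54 mm behind the grasp point. The pads swing forward as they close: fully open they stand 13 mm farther back than shut.
Start: joints at [-1.383, 0.286, 1.577, -0, 1.279, -0.15], TCP at [0.224, -0.637, 0.231] pointing down, gripper open.
Joint ranges: [-2.77, 2.77], [-0.9, 2.22], [0.21, 2.48], [-1.53, 4.67], [0.24, 2.81], [-2.84, 2.84]. Speed limits (rad/s): [2.79, 2.79, 3.14, 3.14, 3.14, 3.14].

## Interface

Orientations are given as a unit quaternion [x, y, z, w].
In Python, from plant import ctrl, optics, sign_off gives the robot as it stands.
- The arm moves only by the shell command python3 -m creep 'ROWS' [FORCE]. ROWS is JSON, a list of rows, each an object of numbers: "x", "y", "z": the shift along the tool's x, y, z in mm; "rx", "ry", "rz": the turn, a rotation vector about the tool's x, y, z in degrees; "grip": the opening, from 0 (shut) to 1 (fully open). In form: [{"x": .., "y": .., "z": .., "rx": .., "ry": .., "rz": .., "grip": ..}, ...]. A call has exactly 10 rows; each row shifts and turns the commanded pose from where the row before left it, along the tool's axes as they then stand; what a row does not reach is not made up. A row lasts 1/12 s, in which the tool goes at most 41.7 mm and 7.16 degrees, less where a joint would pass 70% of its speed; a pose out of reach is approached as far as the arm can. A call with a gripper value outside its range is refused whole. The fingers move at their own pace and stop on an object; FORCE is the grip in N (left out, the last holds). Time passes only in rows, so rows that do not move let the fingers close, or fill a call up. It gives the time, the measured TCP pose, the force, the opening and the grip force at its end, in the units of the state.
- ctrl.get_state(): the state, without advancing time (a new reading comes with each control period).
- optics.read_camera(name): name is "side" or "top" or "wrist"; returns a dict with "color" (480x640x3 uint8, blue, green, red), "K" (3x3 intrinsics, pixels), "R" (3x3) and "t" (3): a world point X has camera coordinates R X + t. Camera axes: x right, y down, z forward; pixel columns grow to the right and rows downward; lengths in m; the calibration is good to about 2 mm. The wrist camera is an equidistant fisheye: a pixel r from the principal point sees the ray r / f radians off the axis. A picture is of the moment at which its call begins. There is no depth.
- sign_off(): hands the job in; it is judged then, once.
The state is a dict: "time": time; "qpos": joint angles; "dq": joint speeds; "joint_efforts": joint torques, N m; "eef_pos": TCP position; "tcp_rot": TCP orientation; "contact_force": force on the tool from outside, world axes, zero at the start; "wrist_torque": the same for the moment, N m; "opening": opening from 0.0 (shut) to 1.0 (fully open); "finger_force": force on a finger pad.
Only numpy, scipy, OpenCV 4.12 (cv2) and the standard library are available. Lean on these libraries where they do the work, as an engineer would, in place of code of your own. Each camera call takes 0.05 s, during which the arm holds its last target. There are 200 camera calls.

## Working session

There is one attempt and no reset: what is moved stays moved. The work goes in short steps, Python scripts to look and compute and a shell command to move; the robot and the scene stay as the last step left them, time stands still between calls to the robot, and variables do not carry over. Pictures are saved under pics/ and viewed, at most 10 in all, crops included, and the job is handed in when it is done.

```bash
mkdir -p pics; ls; python3 - <<'E'
from plant import ctrl, optics
import cv2,numpy as np,pickle
s=ctrl.get_state();print(s)
d={}
for n in("top","side"):
    c=optics.read_camera(n);d[n]=c;cv2.imwrite(f"pics/{n}0.png",c["color"]);print(n,c["K"].tolist(),c["R"].tolist(),c["t"].tolist())
pickle.dump(d,open("cams.pkl","wb"))
E
```

```text
pics
{'time': 0.0, 'qpos': array([-1.38302277e+00,  2.87213225e-01,  1.57816980e+00, -2.92303405e-06,
        1.27860467e+00, -1.50014401e-01]), 'dq': array([ 7.06111644e-04,  2.39910747e-04, -1.66613262e-04,  5.65613724e-05,
        1.27096061e-04,  5.28737594e-05]), 'joint_efforts': array([ 6.63563242e-04, -4.05978727e+01, -2.92624676e+01, -7.23953872e-05,
        5.83372079e-03, -1.44079598e-05]), 'eef_pos': array([ 0.2235899 , -0.63619807,  0.22991937]), 'tcp_rot': array([ 9.85770506e-01,  1.68092463e-01, -2.40061433e-05, -1.19728015e-03]), 'contact_force': array([-0.74601931,  0.53356619, -0.15196093]), 'wrist_torque': array([ 0.00321631, -0.0190167 , -0.01675962]), 'finger_force': 0.0, 'opening': 1.0001798662833272}
top [[439.256109750476, 0.0, 323.46047613925555], [0.0, 439.256109750476, 240.9379265307499], [0.0, 0.0, 1.0]] [[0.022075638975937766, -0.9993434145452476, 0.028729879374090078], [-0.9828824245231925, -0.02695152861360784, -0.18225189894429322], [0.1829065491643617, -0.024214766371691208, -0.9828320504350423]] [0.08485102953280932, 0.5180721986377348, 0.8126936639340602]
side [[543.5690620892781, 0.0, 319.3823095864361], [0.0, 543.5690620892781, 248.76440033279323], [0.0, 0.0, 1.0]] [[-0.8165708868821729, -0.5766849739663865, 0.025424938502375996], [-0.2983600804826061, 0.38394488434156127, -0.8738235452094194], [0.49415913334762335, -0.7211246539880144, -0.4855779899663826]] [0.5018975726765803, 0.1805969148754624, 0.9288689202927273]
```

View pics/top0.png

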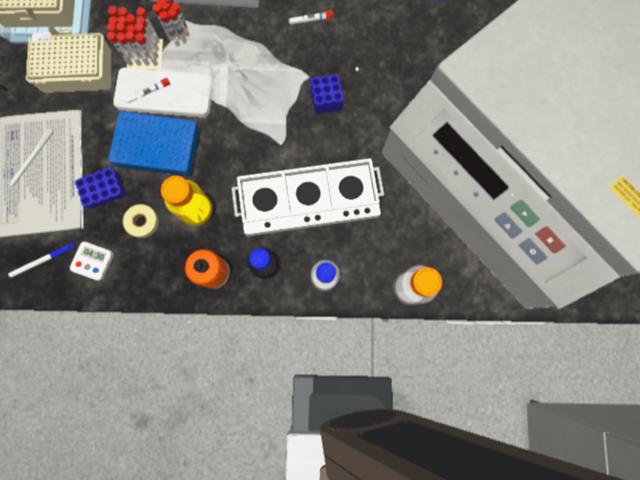

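View pics/side0.png

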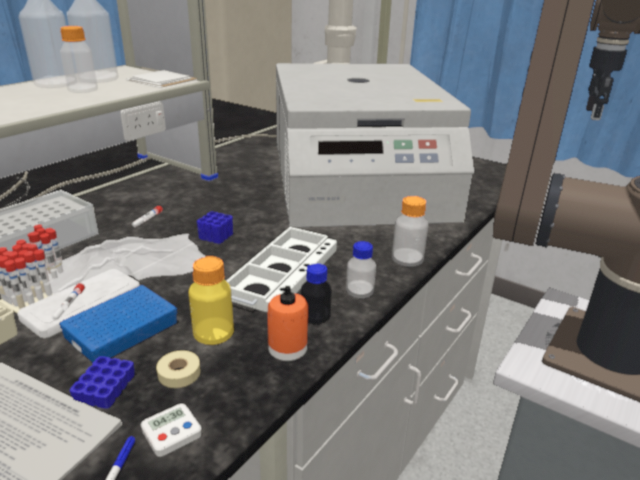

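The top view shows a clear bottle with a blue cap at (325,272) and a black look-alike at (261,258). The clear orange-capped bottle is at (426,282), with a yellow look-alike at (175,190) and the squeeze bottle at (207,268). The rack's single dot is at (267,224) and the double dot at (307,217).
The side view agrees: clear blue (362,250), black (317,272), clear orange (413,207), yellow (209,270), squeeze (288,295). The orange-capped bottle on the shelf at (72,33) is also not wanted.
By the descriptions I choose the clear ones at top (325,272) and (426,282).

```bash
cat > h.py <<'E'
import numpy as np,cv2
def ray(c,uv):
    d=c["R"].T@np.linalg.solve(c["K"],[*uv,1.]);return -c["R"].T@c["t"],d/np.linalg.norm(d)
def plane(c,uv,z):
    o,d=ray(c,uv);return o+d*(z-o[2])/d[2]
def tri(rs):
    A=sum(np.eye(3)-np.outer(d,d) for o,d in rs);b=sum((np.eye(3)-np.outer(d,d))@o for o,d in rs)
    return np.linalg.solve(A,b)
def blobs(img,lo,hi,roi,amin=10):
    x0,y0,x1,y1=roi;h=cv2.cvtColor(img[y0:y1,x0:x1],cv2.COLOR_BGR2HSV)
    n,l,s,c=cv2.connectedComponentsWithStats(cv2.inRange(h,lo,hi))
    return [(c[i]+[x0,y0],s[i]+[x0,y0,0,0,0]) for i in range(1,n) if s[i][4]>=amin]
E
python3 - <<'E'
from h import *;import pickle
d=pickle.load(open("cams.pkl","rb"));T,S=d["top"],d["side"]
B=((105,120,60),(130,255,255));O=((8,170,120),(22,255,255))
for nm,(lo,hi),rt,rs,h,zc in(("small",B,(305,250,345,300),(345,235,380,268),.105,.0935),("tall",O,(395,255,450,310),(395,190,432,220),.143,.128)):
    bt=max(blobs(T["color"],lo,hi,rt),key=lambda b:b[1][4]);bs=max(blobs(S["color"],lo,hi,rs),key=lambda b:b[1][4])
    print(nm,bt,bs);print(" top@z",plane(T,bt[0],h-.004),"side@z",plane(S,bs[0],zc+.004),"tri",tri([ray(T,bt[0]),ray(S,bs[0])]))
# dots & rack
g=T["color"];hsv=cv2.cvtColor(g,cv2.COLOR_BGR2HSV)
m=cv2.inRange(hsv,(0,0,175),(180,60,255));m[:155]=0;m[240:]=0;m[:,:228]=0;m[:,388:]=0
n,l,s,c=cv2.connectedComponentsWithStats(m);i=1+s[1:,4].argmax();k=(l==i).astype(np.uint8)
cs,hi=cv2.findContours(k,cv2.RETR_CCOMP,cv2.CHAIN_APPROX_NONE)
for q,hh in zip(cs,hi[0]):
    M=cv2.moments(q)
    if M["m00"]>3:
        u=(M["m10"]/M["m00"],M["m01"]/M["m00"]);print("cont",hh[3],round(M["m00"]),np.round(u,1),plane(T,u,.026 if M["m00"]<60 else .006).round(4))
im=np.hstack([cv2.resize(g[150:320,225:455],None,fx=3.4,fy=3.4,interpolation=2)]);cv2.imwrite("pics/crop.png",im)
E
```

```text
small (array([325.62251656, 271.97019868]), array([316, 263,  20,  19, 302])) (array([362.40064103, 249.56730769]), array([353, 241,  20,  18, 312]))
 top@z [0.44877792 0.09381704 0.101     ] side@z [0.44595509 0.1020329  0.0975    ] tri [0.45013806 0.09372765 0.09232358]
tall (array([426.23562412, 281.57643759]), array([411, 267,  31,  30, 713])) (array([413.51829268, 207.10365854]), array([402, 198,  23,  18, 328]))
 top@z [ 0.43222222 -0.07879546  0.139     ] side@z [ 0.42555758 -0.06291622  0.132     ] tri [ 0.43413156 -0.08306575  0.12225141]
cont -1 8086 [307.6 195.7] [0.6184 0.1318 0.006 ]
cont 0 41 [267.  224.3] [0.5505 0.2113 0.026 ]
cont 0 38 [306.6 218.7] [0.5643 0.1322 0.026 ]
cont 0 40 [317.3 217.3] [0.568  0.1108 0.026 ]
cont 0 36 [345.5 213.2] [0.5781 0.0537 0.026 ]
cont 0 36 [356.2 211.5] [0.5823 0.0319 0.026 ]
cont 0 36 [366.7 210.3] [0.5854 0.0105 0.026 ]
cont 0 32 [244.4 210.8] [0.5772 0.2581 0.026 ]
cont 0 10 [374. 196.] [ 0.6161 -0.0043  0.026 ]
cont 0 32 [242.4 195.6] [0.6087 0.2638 0.026 ]
cont 0 120 [237.4 200.6] [0.6035 0.2769 0.006 ]
cont 0 10 [373. 190.] [ 0.6288 -0.0023  0.026 ]
cont 0 510 [264.3 199.2] [0.6081 0.2215 0.006 ]
cont 0 8 [372.  184.5] [ 6.405e-01 -2.000e-04  2.600e-02]
cont 0 504 [307.8 193.1] [0.624  0.1317 0.006 ]
cont 0 6 [371. 179.] [0.6523 0.0019 0.026 ]
cont 0 495 [350.5 187.2] [0.6398 0.0423 0.006 ]
cont 0 161 [258.9 178. ] [0.6538 0.2348 0.006 ]
cont 0 8 [370.  173.5] [0.6641 0.004  0.026 ]
cont 0 104 [376.8 181.1] [ 0.6549 -0.0131  0.006 ]
cont 0 146 [304.8 171.5] [0.6712 0.1393 0.006 ]
cont 0 8 [369.  168.5] [0.6749 0.0061 0.026 ]
cont 0 147 [348.5 165.5] [0.6875 0.0471 0.006 ]
```

View pics/crop.png

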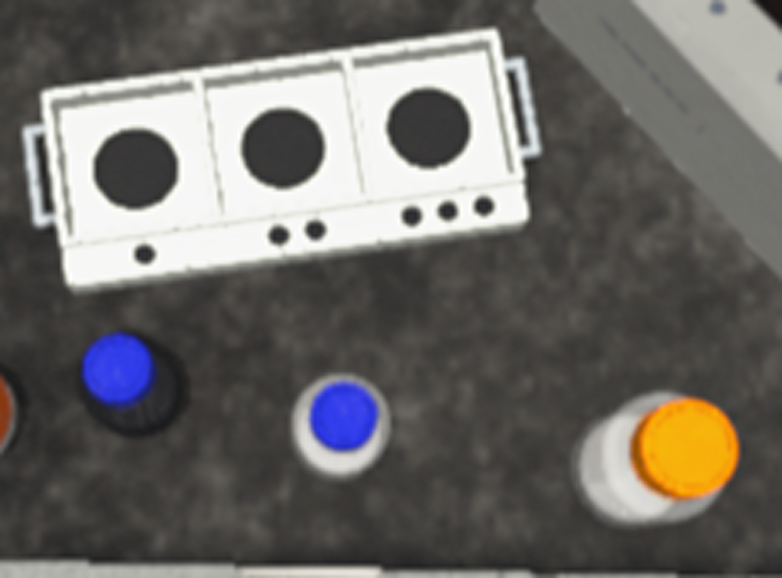

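The crop confirms both choices: a clear body under the blue cap at (343,415) and a clear body under the orange cap at (685,448), while the bottle at (118,368) is black. The rack geometry also checks: the pocket discs and the dots are both spaced 91 mm. I'll raise the arm and swing over, clear of the centrifuge.

```bash
python3 -m creep '[{"x":17,"y":-24,"z":-15,"grip":1},{"x":17,"y":-24,"z":-15,"grip":1},{"x":17,"y":-24,"z":-15,"grip":1},{"x":17,"y":-24,"z":-15,"grip":1},{"x":17,"y":-24,"z":-15,"grip":1},{"x":17,"y":-24,"z":-15,"grip":1},{"x":17,"y":-24,"z":-15,"grip":1},{"x":17,"y":-24,"z":-15,"grip":1},{"x":17,"y":-24,"z":-15,"grip":1},{"x":17,"y":-24,"z":-15,"grip":1}]' 40
```

```text
$[0]: bad value
```

```bash
python3 -m creep '[{"x":17,"y":-24,"z":-15,"rx":0,"ry":0,"rz":0,"grip":1},{"x":17,"y":-24,"z":-15,"rx":0,"ry":0,"rz":0,"grip":1},{"x":17,"y":-24,"z":-15,"rx":0,"ry":0,"rz":0,"grip":1},{"x":17,"y":-24,"z":-15,"rx":0,"ry":0,"rz":0,"grip":1},{"x":17,"y":-24,"z":-15,"rx":0,"ry":0,"rz":0,"grip":1},{"x":17,"y":-24,"z":-15,"rx":0,"ry":0,"rz":0,"grip":1},{"x":17,"y":-24,"z":-15,"rx":0,"ry":0,"rz":0,"grip":1},{"x":17,"y":-24,"z":-15,"rx":0,"ry":0,"rz":0,"grip":1},{"x":17,"y":-24,"z":-15,"rx":0,"ry":0,"rz":0,"grip":1},{"x":17,"y":-24,"z":-15,"rx":0,"ry":0,"rz":0,"grip":1}]' 40
```

```text
time: 0.93
eef_pos: [0.3046, -0.3524, 0.3815]
tcp_rot: [0.986, 0.168, -0.0, -0.0]
contact_force: [0.5, -0.3, -0.1]
opening: 0.998
finger_force: 0.0
```

```bash
python3 -m creep '[{"x":22,"y":-24,"z":5,"rx":0,"ry":0,"rz":0,"grip":1},{"x":22,"y":-24,"z":5,"rx":0,"ry":0,"rz":0,"grip":1},{"x":22,"y":-24,"z":5,"rx":0,"ry":0,"rz":0,"grip":1},{"x":22,"y":-24,"z":5,"rx":0,"ry":0,"rz":0,"grip":1},{"x":22,"y":-24,"z":5,"rx":0,"ry":0,"rz":0,"grip":1},{"x":22,"y":-24,"z":5,"rx":0,"ry":0,"rz":0,"grip":1},{"x":22,"y":-24,"z":5,"rx":0,"ry":0,"rz":0,"grip":1},{"x":22,"y":-24,"z":5,"rx":0,"ry":0,"rz":0,"grip":1},{"x":22,"y":-24,"z":5,"rx":0,"ry":0,"rz":0,"grip":1},{"x":22,"y":-24,"z":5,"rx":0,"ry":0,"rz":0,"grip":1}]' 40
python3 -m creep '[{"x":0,"y":0,"z":0,"rx":0,"ry":0,"rz":-7,"grip":1},{"x":0,"y":0,"z":0,"rx":0,"ry":0,"rz":-7,"grip":1},{"x":0,"y":0,"z":0,"rx":0,"ry":0,"rz":-7,"grip":1},{"x":0,"y":0,"z":0,"rx":0,"ry":0,"rz":-7,"grip":1},{"x":0,"y":0,"z":0,"rx":0,"ry":0,"rz":-7,"grip":1},{"x":0,"y":0,"z":0,"rx":0,"ry":0,"rz":-7,"grip":1},{"x":0,"y":0,"z":0,"rx":0,"ry":0,"rz":-7,"grip":1},{"x":0,"y":0,"z":0,"rx":0,"ry":0,"rz":-7,"grip":1},{"x":0,"y":0,"z":0,"rx":0,"ry":0,"rz":-7,"grip":1},{"x":0,"y":0,"z":0,"rx":0,"ry":0,"rz":-7,"grip":1}]' 40
python3 - <<'E'
from plant import ctrl, optics
import cv2,pickle
from scipy.spatial.transform import Rotation as Ro
c=optics.read_camera("wrist");pickle.dump(c,open("w.pkl","wb"));cv2.imwrite("pics/w1.png",c["color"])
s=ctrl.get_state();print(s["qpos"].round(3),Ro.from_quat(s["tcp_rot"]).as_matrix().round(3).tolist(),c["K"].tolist(),(-c["R"].T@c["t"]).round(3),c["R"].round(2).tolist())
E
```

```text
time: 1.77
eef_pos: [0.4326, -0.053, 0.3307]
tcp_rot: [0.986, 0.168, -0.0, -0.0]
contact_force: [0.4, -0.4, 0.2]
opening: 1.0
finger_force: 0.0
time: 2.6
eef_pos: [0.4323, -0.0546, 0.3308]
tcp_rot: [0.709, 0.705, -0.0, -0.0]
contact_force: [-0.5, 0.0, -0.1]
opening: 0.998
finger_force: 0.0
[-0.359 -0.329  2.003  0.     1.469 -0.358] [[0.001, 1.0, -0.001], [1.0, -0.001, 0.0], [0.0, -0.001, -1.0]] [[371.64829954431775, 0.0, 320.2119656831136], [0.0, 371.64829954431775, 245.8149242311271], [0.0, 0.0, 1.0]] [0.432 0.025 0.473] [[1.0, -0.0, -0.0], [-0.0, -0.95, 0.31], [-0.0, -0.31, -0.95]]
```

View pics/w1.png

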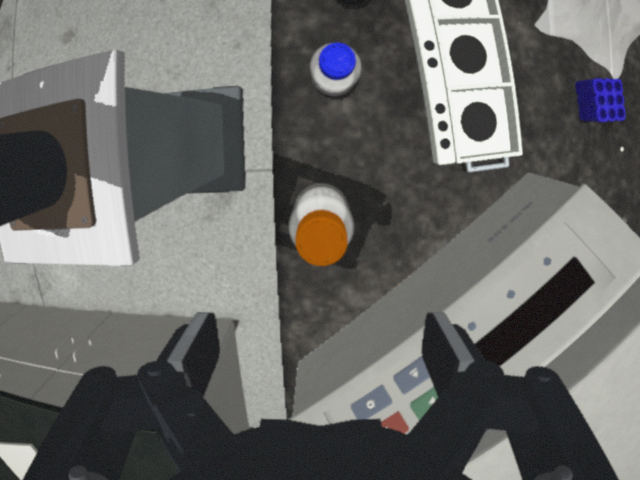

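The wrist view shows the orange cap at (321,238), the blue cap at (337,60), the rack at upper right and the centrifuge at lower right. Tool x is now world +y and tool y is world +x.

```bash
cat >> h.py <<'E'
def fray(c,uv):
    f=c["K"][0,0];p=np.array(uv)-c["K"][:2,2];r=np.hypot(*p);a=r/f
    d=c["R"].T@np.array([*(p/r*np.sin(a)),np.cos(a)]);return -c["R"].T@c["t"],d
def at(o,d,z): return o+d*(z-o[2])/d[2]
E
python3 - <<'E'
from h import *;import pickle
d=pickle.load(open("cams.pkl","rb"));T,S=d["top"],d["side"];W=pickle.load(open("w.pkl","rb"))
B=((105,120,60),(130,255,255));O=((5,150,90),(22,255,255))
for nm,(lo,hi),rw,ut,us,h in(("small",B,(300,30,380,100),(325.6,272),(362.4,249.6),.105),("tall",O,(270,180,380,280),(426.2,281.6),(413.5,207.1),.143)):
    b=max(blobs(W["color"],lo,hi,rw),key=lambda b:b[1][4]);o,v=fray(W,b[0])
    print(nm,b,"wrist",at(o,v,h),"top",plane(T,ut,h),"tri TW",tri([(o,v),ray(T,ut)]),"tri3",tri([(o,v),ray(T,ut),ray(S,us)]))
for p,u,r in((2,(307.8,193.1),(440,25,500,80)),(3,(350.5,187.2),(455,98,500,148))):
    b=max(blobs(W["color"],(0,0,0),(180,255,90),r),key=lambda b:b[1][4]);o,v=fray(W,b[0])
    print(p,b,at(o,v,.006),plane(T,u,.006))
E
```

```text
small (array([336.79683131,  60.22739981]), array([ 319,   42,   37,   38, 1073])) wrist [0.44819475 0.09353104 0.105     ] top [0.44826683 0.09398107 0.105     ] tri TW [0.44836976 0.09389458 0.10322997] tri3 [0.44935725 0.09483386 0.09329791]
tall (array([321.10574413, 238.2410792 ]), array([ 296,  210,   52,   56, 2298])) wrist [ 0.43231732 -0.07532577  0.143     ] top [ 0.43178898 -0.07768363  0.143     ] tri TW [ 0.43267759 -0.08018451  0.13001522] tri3 [ 0.43331693 -0.08201992  0.12293774]
2 (array([467.80216535,  53.81594488]), array([ 450,   36,   36,   37, 1016])) [0.62293242 0.13279309 0.006     ] [0.62406383 0.13160648 0.006     ]
3 (array([478.35707317, 121.15804878]), array([ 461,  103,   35,   38, 1025])) [0.63886094 0.04342235 0.006     ] [0.63967701 0.04236895 0.006     ]
```

```bash
python3 -m creep '[{"x":15,"y":2,"z":15,"rx":0,"ry":0,"rz":0,"grip":1},{"x":15,"y":2,"z":15,"rx":0,"ry":0,"rz":0,"grip":1},{"x":15,"y":2,"z":15,"rx":0,"ry":0,"rz":0,"grip":1},{"x":15,"y":2,"z":15,"rx":0,"ry":0,"rz":0,"grip":1},{"x":15,"y":2,"z":15,"rx":0,"ry":0,"rz":0,"grip":1},{"x":15,"y":2,"z":15,"rx":0,"ry":0,"rz":0,"grip":1},{"x":15,"y":2,"z":15,"rx":0,"ry":0,"rz":0,"grip":1},{"x":15,"y":2,"z":15,"rx":0,"ry":0,"rz":0,"grip":1},{"x":15,"y":0,"z":15,"rx":0,"ry":0,"rz":0,"grip":1},{"x":13,"y":0,"z":15,"rx":0,"ry":0,"rz":0,"grip":1}]' 40
python3 - <<'E'
from plant import ctrl
print((1000*(__import__("numpy").array([.4483,.0938,.075])-ctrl.get_state()["eef_pos"])).round(1))
E
```

```text
time: 3.48
eef_pos: [0.4499, 0.094, 0.1803]
tcp_rot: [0.712, 0.702, -0.0, -0.0]
contact_force: [-0.3, -0.2, -0.6]
opening: 1.0
finger_force: 0.0
[  -1.6   -0.2 -105.3]
```

```bash
python3 -m creep '[{"x":0,"y":-1.5,"z":14,"rx":0,"ry":0,"rz":0,"grip":1},{"x":0,"y":0,"z":14,"rx":0,"ry":0,"rz":0,"grip":1},{"x":0,"y":0,"z":14,"rx":0,"ry":0,"rz":0,"grip":1},{"x":0,"y":0,"z":14,"rx":0,"ry":0,"rz":0,"grip":1},{"x":0,"y":0,"z":14,"rx":0,"ry":0,"rz":0,"grip":1},{"x":0,"y":0,"z":14,"rx":0,"ry":0,"rz":0,"grip":1},{"x":0,"y":0,"z":10,"rx":0,"ry":0,"rz":0,"grip":1},{"x":0,"y":0,"z":8,"rx":0,"ry":0,"rz":0,"grip":1},{"x":0,"y":0,"z":3,"rx":0,"ry":0,"rz":0,"grip":1},{"x":0,"y":0,"z":0,"rx":0,"ry":0,"rz":0,"grip":1}]' 40
python3 -m creep '[{"x":0,"y":0,"z":0,"rx":0,"ry":0,"rz":0,"grip":0.8},{"x":0,"y":0,"z":0,"rx":0,"ry":0,"rz":0,"grip":0.7},{"x":0,"y":0,"z":0,"rx":0,"ry":0,"rz":0,"grip":0.6},{"x":0,"y":0,"z":0,"rx":0,"ry":0,"rz":0,"grip":0.5},{"x":0,"y":0,"z":0,"rx":0,"ry":0,"rz":0,"grip":0.4},{"x":0,"y":0,"z":0,"rx":0,"ry":0,"rz":0,"grip":0.3},{"x":0,"y":0,"z":0,"rx":0,"ry":0,"rz":0,"grip":0.2},{"x":0,"y":0,"z":0,"rx":0,"ry":0,"rz":0,"grip":0.1},{"x":0,"y":0,"z":0,"rx":0,"ry":0,"rz":0,"grip":0},{"x":0,"y":0,"z":0,"rx":0,"ry":0,"rz":0,"grip":0}]' 40
```

```text
time: 4.32
eef_pos: [0.4483, 0.0931, 0.0757]
tcp_rot: [0.711, 0.703, -0.001, -0.001]
contact_force: [0.6, 0.2, 0.5]
opening: 1.001
finger_force: 0.0
time: 5.15
eef_pos: [0.4494, 0.0931, 0.0771]
tcp_rot: [0.711, 0.703, 0.0, 0.0]
contact_force: [-0.5, 0.6, 5.8]
opening: 0.429
finger_force: 40.7
```

```bash
python3 -m creep '[{"x":0,"y":0,"z":-4,"rx":0,"ry":0,"rz":0,"grip":0},{"x":0,"y":0,"z":-10,"rx":0,"ry":0,"rz":0,"grip":0},{"x":0,"y":0,"z":-16,"rx":0,"ry":0,"rz":0,"grip":0},{"x":0,"y":0,"z":-18,"rx":0,"ry":0,"rz":0,"grip":0},{"x":0,"y":0,"z":-18,"rx":0,"ry":0,"rz":0,"grip":0},{"x":0,"y":0,"z":-18,"rx":0,"ry":0,"rz":0,"grip":0},{"x":0,"y":0,"z":-18,"rx":0,"ry":0,"rz":0,"grip":0},{"x":0,"y":0,"z":-16,"rx":0,"ry":0,"rz":0,"grip":0},{"x":0,"y":0,"z":-12,"rx":0,"ry":0,"rz":0,"grip":0},{"x":0,"y":0,"z":-5,"rx":0,"ry":0,"rz":0,"grip":0}]' 40
python3 -m creep '[{"x":6,"y":6,"z":0,"rx":0,"ry":0,"rz":0,"grip":0},{"x":12,"y":15,"z":0,"rx":0,"ry":0,"rz":0,"grip":0},{"x":16,"y":20,"z":0,"rx":0,"ry":0,"rz":0,"grip":0},{"x":16,"y":20,"z":0,"rx":0,"ry":0,"rz":0,"grip":0},{"x":16,"y":20,"z":0,"rx":0,"ry":0,"rz":0,"grip":0},{"x":16,"y":20,"z":0,"rx":0,"ry":0,"rz":0,"grip":0},{"x":16,"y":20,"z":0,"rx":0,"ry":0,"rz":0,"grip":0},{"x":16,"y":20,"z":0,"rx":0,"ry":0,"rz":0,"grip":0},{"x":10,"y":12,"z":0,"rx":0,"ry":0,"rz":0,"grip":0},{"x":4,"y":5,"z":0,"rx":0,"ry":0,"rz":0,"grip":0}]' 40
python3 - <<'E'
from plant import ctrl,optics
import cv2,numpy as np
from scipy.spatial.transform import Rotation as Ro
s=ctrl.get_state();R=Ro.from_quat(s["tcp_rot"])
print("tool mm",(1000*R.inv().apply(np.array([.6078,.2221,.086])-s["eef_pos"])).round(1))
cv2.imwrite("pics/s2.png",optics.read_camera("side")["color"][150:390,150:510])
E
```

```text
time: 5.98
eef_pos: [0.4494, 0.0932, 0.2134]
tcp_rot: [0.711, 0.703, 0.001, 0.001]
contact_force: [0.7, -0.2, -1.6]
opening: 0.434
finger_force: 40.3
time: 6.82
eef_pos: [0.6089, 0.2209, 0.2087]
tcp_rot: [0.711, 0.703, -0.001, -0.001]
contact_force: [-0.8, -0.9, -1.6]
opening: 0.432
finger_force: 40.5
tool mm [  1.2  -0.8 122.7]
```

View pics/s2.png

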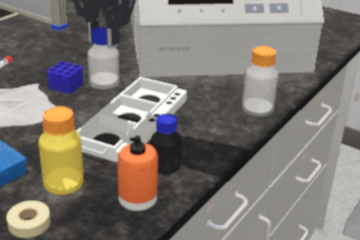

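The crop shows the small bottle hanging upright at (103,65), above pocket one at (105,140). The other bottles are undisturbed. I'll lower it now, gently at the end.

```bash
python3 -m creep '[{"x":1,"y":-1,"z":8,"rx":0,"ry":0,"rz":0,"grip":0},{"x":0,"y":0,"z":16,"rx":0,"ry":0,"rz":0,"grip":0},{"x":0,"y":0,"z":18,"rx":0,"ry":0,"rz":0,"grip":0},{"x":0,"y":0,"z":18,"rx":0,"ry":0,"rz":0,"grip":0},{"x":0,"y":0,"z":18,"rx":0,"ry":0,"rz":0,"grip":0},{"x":0,"y":0,"z":16,"rx":0,"ry":0,"rz":0,"grip":0},{"x":0,"y":0,"z":12,"rx":0,"ry":0,"rz":0,"grip":0},{"x":0,"y":0,"z":8,"rx":0,"ry":0,"rz":0,"grip":0},{"x":0,"y":0,"z":4,"rx":0,"ry":0,"rz":0,"grip":0},{"x":0,"y":0,"z":2,"rx":0,"ry":0,"rz":0,"grip":0}]' 40
python3 -m creep '[{"x":0,"y":0,"z":1,"rx":0,"ry":0,"rz":0,"grip":0},{"x":0,"y":0,"z":1,"rx":0,"ry":0,"rz":0,"grip":0},{"x":0,"y":0,"z":0.5,"rx":0,"ry":0,"rz":0,"grip":0},{"x":0,"y":0,"z":0.5,"rx":0,"ry":0,"rz":0,"grip":0},{"x":0,"y":0,"z":0.5,"rx":0,"ry":0,"rz":0,"grip":0},{"x":0,"y":0,"z":0.5,"rx":0,"ry":0,"rz":0,"grip":0},{"x":0,"y":0,"z":0,"rx":0,"ry":0,"rz":0,"grip":0},{"x":0,"y":0,"z":0,"rx":0,"ry":0,"rz":0,"grip":0},{"x":0,"y":0,"z":0,"rx":0,"ry":0,"rz":0,"grip":0},{"x":0,"y":0,"z":0,"rx":0,"ry":0,"rz":0,"grip":0}]' 40
```

```text
time: 7.7
eef_pos: [0.6068, 0.2201, 0.0908]
tcp_rot: [0.711, 0.703, -0.0, -0.0]
contact_force: [0.5, 0.1, -2.1]
opening: 0.433
finger_force: 40.5
time: 8.53
eef_pos: [0.6072, 0.2204, 0.0874]
tcp_rot: [0.711, 0.703, 0.0, -0.0]
contact_force: [0.1, -0.5, -1.2]
opening: 0.43
finger_force: 40.5
```

```bash
python3 -m creep '[{"x":0,"y":0,"z":1,"rx":0,"ry":0,"rz":0,"grip":0},{"x":0,"y":0,"z":1,"rx":0,"ry":0,"rz":0,"grip":0},{"x":0,"y":0,"z":1,"rx":0,"ry":0,"rz":0,"grip":0},{"x":0,"y":0,"z":0.5,"rx":0,"ry":0,"rz":0,"grip":0},{"x":0,"y":0,"z":0.5,"rx":0,"ry":0,"rz":0,"grip":0},{"x":0,"y":0,"z":0.5,"rx":0,"ry":0,"rz":0,"grip":0},{"x":0,"y":0,"z":0,"rx":0,"ry":0,"rz":0,"grip":0},{"x":0,"y":0,"z":0,"rx":0,"ry":0,"rz":0,"grip":0},{"x":0,"y":0,"z":0,"rx":0,"ry":0,"rz":0,"grip":0},{"x":0,"y":0,"z":0,"rx":0,"ry":0,"rz":0,"grip":0}]' 40
```

```text
time: 9.37
eef_pos: [0.6072, 0.2204, 0.0832]
tcp_rot: [0.711, 0.703, -0.0, -0.0]
contact_force: [-2.7, -0.3, 2.8]
opening: 0.431
finger_force: 40.9
```

The force has turned from −1.5 to +2.8 N at the expected height, so the bottle is on the floor. I'll release it and rise.

```bash
python3 -m creep '[{"x":0,"y":0,"z":0,"rx":0,"ry":0,"rz":0,"grip":0.45},{"x":0,"y":0,"z":0,"rx":0,"ry":0,"rz":0,"grip":0.5},{"x":0,"y":0,"z":0,"rx":0,"ry":0,"rz":0,"grip":0.6},{"x":0,"y":0,"z":0,"rx":0,"ry":0,"rz":0,"grip":0.7},{"x":0,"y":0,"z":0,"rx":0,"ry":0,"rz":0,"grip":0.8},{"x":0,"y":0,"z":0,"rx":0,"ry":0,"rz":0,"grip":0.9},{"x":0,"y":0,"z":0,"rx":0,"ry":0,"rz":0,"grip":1},{"x":0,"y":0,"z":0,"rx":0,"ry":0,"rz":0,"grip":1},{"x":0,"y":0,"z":0,"rx":0,"ry":0,"rz":0,"grip":1},{"x":0,"y":0,"z":0,"rx":0,"ry":0,"rz":0,"grip":1}]' 40
python3 -m creep '[{"x":0,"y":0,"z":-5,"rx":0,"ry":0,"rz":0,"grip":1},{"x":0,"y":0,"z":-12,"rx":0,"ry":0,"rz":0,"grip":1},{"x":0,"y":0,"z":-18,"rx":0,"ry":0,"rz":0,"grip":1},{"x":0,"y":0,"z":-20,"rx":0,"ry":0,"rz":0,"grip":1},{"x":0,"y":0,"z":-20,"rx":0,"ry":0,"rz":0,"grip":1},{"x":0,"y":0,"z":-20,"rx":0,"ry":0,"rz":0,"grip":1},{"x":0,"y":0,"z":-20,"rx":0,"ry":0,"rz":0,"grip":1},{"x":0,"y":0,"z":-20,"rx":0,"ry":0,"rz":0,"grip":1},{"x":0,"y":0,"z":-10,"rx":0,"ry":0,"rz":0,"grip":1},{"x":0,"y":0,"z":0,"rx":0,"ry":0,"rz":0,"grip":1}]' 40
python3 - <<'E'
from plant import ctrl,optics
from h import *
from scipy.spatial.transform import Rotation as Ro
s=ctrl.get_state();R=Ro.from_quat(s["tcp_rot"])
print("tool mm to tall",(1000*R.inv().apply(np.array([.432,-.077,.19])-s["eef_pos"])).round(1))
c=optics.read_camera("wrist");cv2.imwrite("pics/w3.png",c["color"])
for b in blobs(c["color"],(105,120,60),(130,255,255),(0,0,640,480),300): o,v=fray(c,b[0]);print(b,at(o,v,.111).round(4))
E
```

```text
time: 10.2
eef_pos: [0.6073, 0.2204, 0.0829]
tcp_rot: [0.711, 0.703, 0.0, 0.0]
contact_force: [0.1, 0.1, -0.4]
opening: 0.998
finger_force: 0.0
time: 11.03
eef_pos: [0.609, 0.2207, 0.2327]
tcp_rot: [0.711, 0.703, 0.003, 0.002]
contact_force: [1.3, -0.2, -0.6]
opening: 1.0
finger_force: 0.0
tool mm to tall [-299.8 -174.    40.9]
(array([430.34470343,  30.62137578]), array([ 365,    0,  119,   67, 5277])) [0.69   0.3758 0.111 ]
(array([316.8212743 , 231.56857451]), array([ 294,  207,   47,   50, 1852])) [0.6069 0.2254 0.111 ]
(array([156.3078203 , 239.44814199]), array([ 133,  215,   48,   50, 1803])) [0.4795 0.2213 0.111 ]
(array([514.41188646, 312.07510349]), array([ 485,  278,   61,   70, 3382])) [0.7826 0.1497 0.111 ]
```

View pics/w3.png

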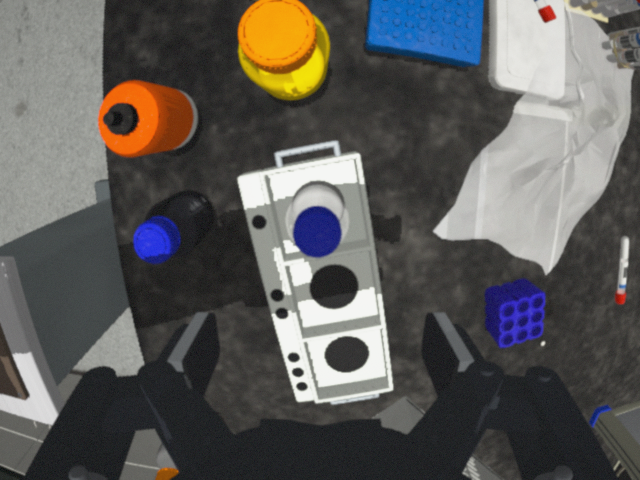

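The wrist view shows the blue cap at (317,232), with the small bottle upright inside pocket one behind the single dot at (259,222). Nothing else is disturbed. Next is the tall bottle.

```bash
python3 -m creep '[{"x":-30,"y":-18,"z":1,"rx":0,"ry":0,"rz":0,"grip":1},{"x":-30,"y":-18,"z":1,"rx":0,"ry":0,"rz":0,"grip":1},{"x":-30,"y":-18,"z":1,"rx":0,"ry":0,"rz":0,"grip":1},{"x":-30,"y":-18,"z":1,"rx":0,"ry":0,"rz":0,"grip":1},{"x":-30,"y":-18,"z":1,"rx":0,"ry":0,"rz":0,"grip":1},{"x":-30,"y":-18,"z":1,"rx":0,"ry":0,"rz":0,"grip":1},{"x":-30,"y":-18,"z":1,"rx":0,"ry":0,"rz":0,"grip":1},{"x":-30,"y":-18,"z":1,"rx":0,"ry":0,"rz":0,"grip":1},{"x":-30,"y":-18,"z":1,"rx":0,"ry":0,"rz":0,"grip":1},{"x":-30,"y":-12,"z":1,"rx":0,"ry":0,"rz":0,"grip":1}]' 40
python3 -m creep '[{"x":0,"y":0,"z":0,"rx":0,"ry":0,"rz":0,"grip":1},{"x":0,"y":0,"z":0,"rx":0,"ry":0,"rz":0,"grip":1},{"x":0,"y":0,"z":0,"rx":0,"ry":0,"rz":0,"grip":1},{"x":0,"y":0,"z":0,"rx":0,"ry":0,"rz":0,"grip":1},{"x":0,"y":0,"z":0,"rx":0,"ry":0,"rz":0,"grip":1},{"x":0,"y":0,"z":0,"rx":0,"ry":0,"rz":0,"grip":1},{"x":0,"y":0,"z":0,"rx":0,"ry":0,"rz":0,"grip":1},{"x":0,"y":0,"z":0,"rx":0,"ry":0,"rz":0,"grip":1},{"x":0,"y":0,"z":0,"rx":0,"ry":0,"rz":0,"grip":1},{"x":0,"y":0,"z":0,"rx":0,"ry":0,"rz":0,"grip":1}]' 40
python3 - <<'E'
from plant import ctrl,optics
from h import *
from scipy.spatial.transform import Rotation as Ro
s=ctrl.get_state();R=Ro.from_quat(s["tcp_rot"])
print("tool mm to tall",(1000*R.inv().apply(np.array([.432,-.078,.110])-s["eef_pos"])).round(1))
c=optics.read_camera("wrist")
for b in blobs(c["color"],(5,150,90),(22,255,255),(150,100,500,440),300): o,v=fray(c,b[0]);print(b,at(o,v,.143).round(4),at(o,v,.135).round(4))
E
```

```text
time: 11.92
eef_pos: [0.4274, -0.0782, 0.2159]
tcp_rot: [0.711, 0.703, -0.001, -0.002]
contact_force: [0.5, -0.9, 0.1]
opening: 0.997
finger_force: 0.0
time: 12.75
eef_pos: [0.4299, -0.0775, 0.2179]
tcp_rot: [0.711, 0.703, 0.0, 0.0]
contact_force: [-0.3, -0.8, -0.3]
opening: 1.0
finger_force: 0.0
tool mm to tall [ -0.5   2.1 107.9]
(array([324.54718101, 254.37487636]), array([ 286,  213,   78,   83, 5055])) [ 0.4321 -0.0745  0.143 ] [ 0.4321 -0.0773  0.135 ]
```

```bash
python3 -m creep '[{"x":0,"y":2,"z":12,"rx":0,"ry":0,"rz":0,"grip":1},{"x":0,"y":0,"z":14,"rx":0,"ry":0,"rz":0,"grip":1},{"x":0,"y":0,"z":14,"rx":0,"ry":0,"rz":0,"grip":1},{"x":0,"y":0,"z":14,"rx":0,"ry":0,"rz":0,"grip":1},{"x":0,"y":0,"z":14,"rx":0,"ry":0,"rz":0,"grip":1},{"x":0,"y":0,"z":14,"rx":0,"ry":0,"rz":0,"grip":1},{"x":0,"y":0,"z":12,"rx":0,"ry":0,"rz":0,"grip":1},{"x":0,"y":0,"z":9,"rx":0,"ry":0,"rz":0,"grip":1},{"x":0,"y":0,"z":5,"rx":0,"ry":0,"rz":0,"grip":1},{"x":0,"y":0,"z":0,"rx":0,"ry":0,"rz":0,"grip":1}]' 40
python3 -m creep '[{"x":0,"y":0,"z":0,"rx":0,"ry":0,"rz":0,"grip":0.9},{"x":0,"y":0,"z":0,"rx":0,"ry":0,"rz":0,"grip":0.8},{"x":0,"y":0,"z":0,"rx":0,"ry":0,"rz":0,"grip":0.7},{"x":0,"y":0,"z":0,"rx":0,"ry":0,"rz":0,"grip":0.6},{"x":0,"y":0,"z":0,"rx":0,"ry":0,"rz":0,"grip":0.5},{"x":0,"y":0,"z":0,"rx":0,"ry":0,"rz":0,"grip":0.4},{"x":0,"y":0,"z":0,"rx":0,"ry":0,"rz":0,"grip":0.3},{"x":0,"y":0,"z":0,"rx":0,"ry":0,"rz":0,"grip":0.2},{"x":0,"y":0,"z":0,"rx":0,"ry":0,"rz":0,"grip":0},{"x":0,"y":0,"z":0,"rx":0,"ry":0,"rz":0,"grip":0}]' 45
```

```text
time: 13.63
eef_pos: [0.4312, -0.0774, 0.1088]
tcp_rot: [0.711, 0.703, -0.0, -0.001]
contact_force: [-0.5, 0.5, -0.0]
opening: 1.001
finger_force: 0.0
time: 14.47
eef_pos: [0.4327, -0.078, 0.1109]
tcp_rot: [0.711, 0.703, 0.0, 0.001]
contact_force: [0.4, 0.1, 6.1]
opening: 0.604
finger_force: 47.2
```

```bash
python3 -m creep '[{"x":0,"y":0,"z":-4,"rx":0,"ry":0,"rz":0,"grip":0},{"x":0,"y":0,"z":-10,"rx":0,"ry":0,"rz":0,"grip":0},{"x":0,"y":0,"z":-16,"rx":0,"ry":0,"rz":0,"grip":0},{"x":0,"y":0,"z":-18,"rx":0,"ry":0,"rz":0,"grip":0},{"x":0,"y":0,"z":-18,"rx":0,"ry":0,"rz":0,"grip":0},{"x":0,"y":0,"z":-18,"rx":0,"ry":0,"rz":0,"grip":0},{"x":0,"y":0,"z":-18,"rx":0,"ry":0,"rz":0,"grip":0},{"x":0,"y":0,"z":-16,"rx":0,"ry":0,"rz":0,"grip":0},{"x":0,"y":0,"z":-10,"rx":0,"ry":0,"rz":0,"grip":0},{"x":0,"y":0,"z":-4,"rx":0,"ry":0,"rz":0,"grip":0}]' 45
python3 -m creep '[{"x":5,"y":5,"z":0,"rx":0,"ry":0,"rz":0,"grip":0},{"x":10,"y":9,"z":0,"rx":0,"ry":0,"rz":0,"grip":0},{"x":15,"y":14,"z":0,"rx":0,"ry":0,"rz":0,"grip":0},{"x":15,"y":14,"z":0,"rx":0,"ry":0,"rz":0,"grip":0},{"x":15,"y":14,"z":0,"rx":0,"ry":0,"rz":0,"grip":0},{"x":15,"y":14,"z":0,"rx":0,"ry":0,"rz":0,"grip":0},{"x":15,"y":14,"z":0,"rx":0,"ry":0,"rz":0,"grip":0},{"x":10,"y":9,"z":0,"rx":0,"ry":0,"rz":0,"grip":0},{"x":5,"y":5,"z":0,"rx":0,"ry":0,"rz":0,"grip":0},{"x":0,"y":0,"z":0,"rx":0,"ry":0,"rz":0,"grip":0}]' 45
python3 - <<'E'
from plant import ctrl
import numpy as np
from scipy.spatial.transform import Rotation as Ro
s=ctrl.get_state();R=Ro.from_quat(s["tcp_rot"])
print("tool mm",(1000*R.inv().apply(np.array([.6235,.1318,.120])-s["eef_pos"])).round(1))
E
```

```text
time: 15.3
eef_pos: [0.4322, -0.0779, 0.2435]
tcp_rot: [0.711, 0.703, 0.0, 0.001]
contact_force: [1.2, -0.7, -2.2]
opening: 0.596
finger_force: 47.3
time: 16.13
eef_pos: [0.5312, 0.0271, 0.2406]
tcp_rot: [0.711, 0.704, -0.001, -0.001]
contact_force: [-0.9, -0.9, -2.3]
opening: 0.592
finger_force: 47.4
tool mm [105.5  91.6 120.5]
```

```bash
python3 -m creep '[{"x":5,"y":4.5,"z":0,"rx":0,"ry":0,"rz":0,"grip":0},{"x":11,"y":9,"z":0,"rx":0,"ry":0,"rz":0,"grip":0},{"x":15,"y":13,"z":0,"rx":0,"ry":0,"rz":0,"grip":0},{"x":15,"y":13,"z":0,"rx":0,"ry":0,"rz":0,"grip":0},{"x":15,"y":13,"z":0,"rx":0,"ry":0,"rz":0,"grip":0},{"x":15,"y":13,"z":0,"rx":0,"ry":0,"rz":0,"grip":0},{"x":14,"y":13,"z":0,"rx":0,"ry":0,"rz":0,"grip":0},{"x":10,"y":9,"z":0,"rx":0,"ry":0,"rz":0,"grip":0},{"x":5,"y":4,"z":0,"rx":0,"ry":0,"rz":0,"grip":0},{"x":0,"y":0,"z":0,"rx":0,"ry":0,"rz":0,"grip":0}]' 45
python3 - <<'E'
from plant import ctrl,optics
import numpy as np,cv2
from scipy.spatial.transform import Rotation as Ro
s=ctrl.get_state();R=Ro.from_quat(s["tcp_rot"])
print("tool mm",(1000*R.inv().apply(np.array([.6235,.1318,.120])-s["eef_pos"])).round(1))
cv2.imwrite("pics/s4.png",optics.read_camera("side")["color"][100:340,150:510])
E
```

```text
time: 16.97
eef_pos: [0.6243, 0.1311, 0.2415]
tcp_rot: [0.711, 0.703, 0.0, -0.0]
contact_force: [0.1, -0.0, -1.8]
opening: 0.6
finger_force: 47.5
tool mm [  0.7  -0.7 121.5]
```

View pics/s4.png

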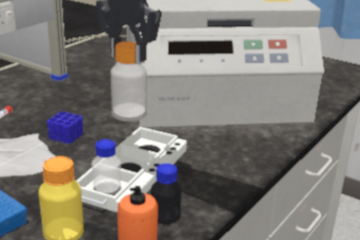

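The crop shows the tall bottle upright in the grip at (128,85), and the small bottle standing in pocket one at (105,165). I'll lower the tall one now.

```bash
python3 -m creep '[{"x":0.5,"y":-0.5,"z":8,"rx":0,"ry":0,"rz":0,"grip":0},{"x":0,"y":0,"z":16,"rx":0,"ry":0,"rz":0,"grip":0},{"x":0,"y":0,"z":18,"rx":0,"ry":0,"rz":0,"grip":0},{"x":0,"y":0,"z":18,"rx":0,"ry":0,"rz":0,"grip":0},{"x":0,"y":0,"z":18,"rx":0,"ry":0,"rz":0,"grip":0},{"x":0,"y":0,"z":16,"rx":0,"ry":0,"rz":0,"grip":0},{"x":0,"y":0,"z":12,"rx":0,"ry":0,"rz":0,"grip":0},{"x":0,"y":0,"z":8,"rx":0,"ry":0,"rz":0,"grip":0},{"x":0,"y":0,"z":4,"rx":0,"ry":0,"rz":0,"grip":0},{"x":0,"y":0,"z":1,"rx":0,"ry":0,"rz":0,"grip":0}]' 45
python3 -m creep '[{"x":0,"y":0,"z":1,"rx":0,"ry":0,"rz":0,"grip":0},{"x":0,"y":0,"z":1,"rx":0,"ry":0,"rz":0,"grip":0},{"x":0,"y":0,"z":1,"rx":0,"ry":0,"rz":0,"grip":0},{"x":0,"y":0,"z":0.5,"rx":0,"ry":0,"rz":0,"grip":0},{"x":0,"y":0,"z":0.5,"rx":0,"ry":0,"rz":0,"grip":0},{"x":0,"y":0,"z":0,"rx":0,"ry":0,"rz":0,"grip":0},{"x":0,"y":0,"z":0,"rx":0,"ry":0,"rz":0,"grip":0},{"x":0,"y":0,"z":0,"rx":0,"ry":0,"rz":0,"grip":0},{"x":0,"y":0,"z":0,"rx":0,"ry":0,"rz":0,"grip":0},{"x":0,"y":0,"z":0,"rx":0,"ry":0,"rz":0,"grip":0}]' 45
```

```text
time: 17.85
eef_pos: [0.6228, 0.1304, 0.1222]
tcp_rot: [0.711, 0.703, -0.0, -0.0]
contact_force: [0.7, 0.2, -1.4]
opening: 0.595
finger_force: 47.5
time: 18.68
eef_pos: [0.6232, 0.1307, 0.1188]
tcp_rot: [0.711, 0.703, -0.0, 0.0]
contact_force: [-0.6, 0.3, -1.8]
opening: 0.599
finger_force: 47.5
```

```bash
python3 -m creep '[{"x":0,"y":0,"z":0.5,"rx":0,"ry":0,"rz":0,"grip":0},{"x":0,"y":0,"z":0.5,"rx":0,"ry":0,"rz":0,"grip":0},{"x":0,"y":0,"z":0.5,"rx":0,"ry":0,"rz":0,"grip":0},{"x":0,"y":0,"z":0.5,"rx":0,"ry":0,"rz":0,"grip":0},{"x":0,"y":0,"z":0.5,"rx":0,"ry":0,"rz":0,"grip":0},{"x":0,"y":0,"z":0,"rx":0,"ry":0,"rz":0,"grip":0},{"x":0,"y":0,"z":0,"rx":0,"ry":0,"rz":0,"grip":0},{"x":0,"y":0,"z":0,"rx":0,"ry":0,"rz":0,"grip":0},{"x":0,"y":0,"z":0,"rx":0,"ry":0,"rz":0,"grip":0},{"x":0,"y":0,"z":0,"rx":0,"ry":0,"rz":0,"grip":0}]' 45
```

```text
time: 19.52
eef_pos: [0.6233, 0.1307, 0.1169]
tcp_rot: [0.711, 0.703, 0.0, 0.0]
contact_force: [-2.4, -0.7, 3.0]
opening: 0.6
finger_force: 48.0
```

The force has turned upward at the expected height, so the bottle is on the floor. I'll release it, rise and check.

```bash
python3 -m creep '[{"x":0,"y":0,"z":0,"rx":0,"ry":0,"rz":0,"grip":0.62},{"x":0,"y":0,"z":0,"rx":0,"ry":0,"rz":0,"grip":0.68},{"x":0,"y":0,"z":0,"rx":0,"ry":0,"rz":0,"grip":0.75},{"x":0,"y":0,"z":0,"rx":0,"ry":0,"rz":0,"grip":0.82},{"x":0,"y":0,"z":0,"rx":0,"ry":0,"rz":0,"grip":0.9},{"x":0,"y":0,"z":0,"rx":0,"ry":0,"rz":0,"grip":1},{"x":0,"y":0,"z":0,"rx":0,"ry":0,"rz":0,"grip":1},{"x":0,"y":0,"z":0,"rx":0,"ry":0,"rz":0,"grip":1},{"x":0,"y":0,"z":0,"rx":0,"ry":0,"rz":0,"grip":1},{"x":0,"y":0,"z":0,"rx":0,"ry":0,"rz":0,"grip":1}]' 45
python3 -m creep '[{"x":0,"y":0,"z":-5,"rx":0,"ry":0,"rz":0,"grip":1},{"x":0,"y":0,"z":-10,"rx":0,"ry":0,"rz":0,"grip":1},{"x":0,"y":0,"z":-15,"rx":0,"ry":0,"rz":0,"grip":1},{"x":0,"y":0,"z":-18,"rx":0,"ry":0,"rz":0,"grip":1},{"x":0,"y":0,"z":-18,"rx":0,"ry":0,"rz":0,"grip":1},{"x":0,"y":0,"z":-18,"rx":0,"ry":0,"rz":0,"grip":1},{"x":0,"y":0,"z":-18,"rx":0,"ry":0,"rz":0,"grip":1},{"x":0,"y":0,"z":-12,"rx":0,"ry":0,"rz":0,"grip":1},{"x":0,"y":0,"z":-4,"rx":0,"ry":0,"rz":0,"grip":1},{"x":0,"y":0,"z":0,"rx":0,"ry":0,"rz":0,"grip":1}]' 45
python3 - <<'E'
from plant import optics
import cv2
c=optics.read_camera("wrist")["color"];cv2.imwrite("pics/w5.png",c)
E
```

```text
time: 20.35
eef_pos: [0.6232, 0.1306, 0.1163]
tcp_rot: [0.711, 0.703, 0.0, 0.0]
contact_force: [-1.1, 0.3, -0.1]
opening: 1.0
finger_force: 0.0
time: 21.18
eef_pos: [0.624, 0.1307, 0.2365]
tcp_rot: [0.711, 0.703, 0.001, 0.001]
contact_force: [-0.8, -0.4, -1.3]
opening: 0.998
finger_force: 0.0
```

View pics/w5.png

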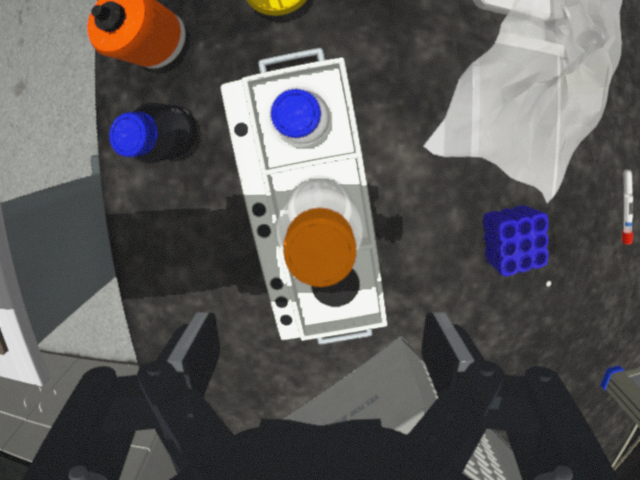

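The wrist view shows the small bottle (297,113) upright in pocket one and the tall bottle (320,245) upright in pocket two. The gripper is open and clear of both.

```bash
python3 -c "
from plant import sign_off
print(sign_off())"
```

```text
the job is handed in; nothing more can be done
None
```

The small blue-capped bottle stands in pocket one and the tall orange-capped bottle in pocket two, both released with the arm clear; I handed the job in at about 21 s, and sign-off returned no verdict.

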